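Coin tray from under the till to the coin scale

TASK

Slide the coin tray forward by its front pull until it lies on the counter wholly clear of the till's hood and let go of it; then take it by its carry bar and lower it fully home into the coin scale's cradle, with its notch over the key and its pull next to the display column, and leave it there. Keep the tray level so that no coins spill, do not drop it into the cradle, and leave the bottle, jar, tin and card reader where they stand.

Things in the scene. Friction and masses are not known exactly. Their poses are not given: they have to be found in the camera images.
- tray_center (a point): Centre of the loose grey plastic coin tray (about 0.6 kg), half-way up, 29 mm above its underside. Footprint 170 (its x) by 90 mm (its y), floor 6 mm thick, coin cups with walls 20 mm high at x = -45 to +67 mm. Carry bar: an upright fin at the centre, 50 mm along x, 14 mm thick in y, top 58 mm above the underside, free at both sides above 20 mm. At the start it is hidden under the hood.
- tray_pull (a point): Middle of the tray's front pull, an upright fin at its -x end, outside the hood at the start: 34 mm along the tray's x, 12 mm thick in y, from the 6 mm floor to 52 mm above the underside, no walls beside it. The point is 68 mm from the tray's centre towards -x, 38 mm above the underside; axes as the tray's.
- tray_notch (a point): Middle of the notch in the edge of the tray's +x (rear) end: 26 mm wide, 16 mm deep, through the floor, centred 77 mm (x) and +14 mm (y) from the tray's centre; axes as the tray's.
- till_lip (a point): Middle of the lower front edge of the fixed black till's hood, 64 mm above the counter; x points into the till, so the tray slides out along -x. Its rear 105 to 125 mm is under the hood at the start. Hood 150 mm wide, top at 78 mm, over a bay 100 mm wide with side walls from the lip back. Till body 95 mm high (display to 170 mm) starts 135 mm behind the lip.
- scale_seat (a point): Centre of the cradle floor of the fixed white coin scale, 26 mm above the counter. The cradle takes the tray's 170 (along x) by 90 mm with 3.5 mm to spare all round, between flared rims 11 mm high. A display column 110 mm wide and 150 mm high stands at its +x end, face at x = +102 mm. The tray goes in with its pull end there: the tray's x axis opposite to the scale's.
- scale_key (a point): Top of the key in the cradle, a steel block 15 (x) by 18 mm (y), 12 mm above the cradle floor, 80.5 mm towards -x and 14 mm towards -y from the cradle's centre; axes as the scale's. It enters the tray's notch with 4 mm to spare.
- bottle_mid (a point): Bystander: middle of an upright green glass bottle, 66 mm in diameter, 170 mm high, beside the tray's way out.
- jar_mid (a point): Bystander: middle of an upright amber jar, 68 mm in diameter, 120 mm high, beside the tray's way out.
- tin_mid (a point): Bystander: middle of a steel tin, 52 (x) by 92 (y) by 40 mm high, ahead of the tray's way out: at least 140 mm of free counter lie between it and the tray's pull end at the start.
- reader_mid (a point): Bystander: middle of a black card reader, 150 (x) by 75 (y) by 32 mm high, beside the scale.
Not all that is in view belongs to the job. What is shaped like the part that bears tray_center but red is not meant.

How it is judged (in metres and radians):
On the way, in this order (a step that is already met when the one before it is completed fails the run):
1. the tray lies level on the counter wholly clear of the till's hood, let go (x of tray_center in the frame of till_lip below -0.085 m and height (world z) of tray_center below 0.034 m and angle between tray_center's own z axis and vertical below 0.05 rad and contact force between the fingers and tray below 0.1 N), for 0.2 s.
2. the tray is lifted off the counter, held level by its carry bar (height (world z) of tray_center above 0.065 m and angle between tray_center's own z axis and vertical below 0.2 rad and contact force between the fingers and tray above 1 N and distance between the grasp point and tray_center below 0.045 m), for 0.2 s.
At the end, for the whole second after the job is handed in: The tray rests flat in the scale's cradle (within 6 mm of its centre, 4 mm of the floor's height and 0.1 rad), its pull next to the display column, its notch over the key, at rest and let go (x of tray_center in the frame of scale_seat between -0.006 and 0.006 m and y of tray_center in the frame of scale_seat between -0.006 and 0.006 m and z of tray_center in the frame of scale_seat between 0.025 and 0.033 m and x of tray_pull in the frame of scale_seat above 0.05 m and angle between the x axis of tray_center and the x axis of scale_seat, either way round below 0.1 rad and angle between tray_center's own z axis and vertical below 0.05 rad and linear speed of tray below 0.02 m/s and contact force between the fingers and tray below 0.1 N); the robot touches nothing.
It fails at once if the tray tips by more than 0.35 rad (angle between tray_center's own z axis and vertical above 0.35 rad).
It fails at once if the tray is let go more than 20 mm above its seat over the scale (horizontal distance between tray_center and scale_seat below 0.06 m and height (world z) of tray_center above 0.075 m and contact force between the fingers and tray below 0.05 N).
It fails at once if the bottle, jar, tin or card reader is moved by more than 25 mm (distance of any of bottle_mid, jar_mid, tin_mid, reader_mid from where it was at the start of the episode above 0.025 m).
It also fails if it takes over 58 s, if anything falls off the work surface, if the arm or the gripper's body presses on something with over 40 N, if the wrist force passes 120 N, or if a joint passes its speed limit or range.

ROBOT

A 6-joint arm with a two-finger parallel gripper is mounted at the origin on the work surface. World frame = base frame: x ahead of the robot, y to its left, z up, the work surface at z = 0. Lengths are in mm, angles in rad, forces in N, time in s.
With the tool pointing down it reaches from about 300 to 1000 mm from the base axis. Payload 5.1 kg.
Tool frame: the origin (TCP) lies midway between the tips of the shut fingers; the grasp point (between the pads) lies 19 mm behind it (ctrl.grasp_offset is the distance from the TCP to the grasp point, in mm); z points along the fingers, y is the line along which they close (so a half turn about z gives the same grasp; the last joint's range is limited). The gripper opens to 95 mm and grips with 3 to 60 N. Pads are 20 mm wide; open, the fingers measure 119 mm over their backs; the gripper's body (75 mm by 180 mm) begins 59 mm behind the grasp point.
Start: joints at [-1.298, 0.124, 1.65, -0, 1.367, -0.083], TCP at [226.389, -609.289, 214.656] pointing down, gripper open.
Joint ranges: [-2.61, 2.61], [-1.02, 2.33], [0.03, 2.71], [-1.35, 4.49], [0.32, 2.68], [-2.91, 2.91]. Speed limits (rad/s): [2.57, 2.57, 3.14, 3.14, 3.14, 3.14].

INTERFACE

Orientations are given as a unit quaternion [w, x, y, z].
In Python, from cell import ctrl gives the robot as it stands.
- The arm moves only by the tool move_arm, never from a script. Its argument "targets" is a list of rows, each a list of 3 entries, a list of its own where there are three numbers: the opening, from 0 (shut) to 1 (fully open), then the shift along the tool's x, y, z in cm, then the turn, a rotation vector about the tool's x, y, z in degrees. In form: [[fingers, [tx, ty, tz], [ax, ay, az]], ...]. A call has 1 to 12 rows; each row is the pose to reach, as a shift and turn from the pose commanded when the call began, along the tool's axes at that moment; what a row does not reach only later rows make up. A row lasts 1/10 s, in which the tool goes at most 50 mm and 8.59 degrees, less where a joint would pass 70% of its speed; a pose out of reach is approached as far as the arm can. A call with a gripper value outside its range is refused whole. The fingers move at their own pace and stop on an object; "force" is the grip in N (left out, the last holds). Time passes only in rows, so rows that repeat a pose let the fingers close. It gives the time, the measured TCP pose, the force, the opening and the grip force at its end, in the units of the state.
- ctrl.get_state(): the state, without advancing time (a new reading comes with each control period).
- ctrl.grab_frame(name): name is "side" or "top"; returns the picture (420x560x3 uint8, red, green, blue); there is no depth.
- ctrl.camera_params(name): a dict with "fx", "fy", "cx", "cy" (pixels), "R" (3x3) and "t" (3): a world point X has camera coordinates R X + t. Camera axes: x right, y down, z forward; pixel columns grow to the right and rows downward; lengths in mm; the calibration is good to about 2 mm. A picture is of the moment at which its call begins. camera_params takes no time and is no camera call.
- ctrl.job_done(): hands the job in; it is judged then, once.
The state is a dict: "time_s": time; "joint_pos": joint angles; "qd": joint speeds; "tau": joint torques, N m; "ee_pos": TCP position; "orientation": TCP orientation; "force": force on the tool from outside, world axes, zero at the start; "moment": the same for the moment, N m; "width": finger opening in mm; "gripper_force": force on a finger pad.
Only numpy, scipy, OpenCV 4.12 (cv2) and the standard library are available. Lean on these libraries where they do the work, as an engineer would, in place of code of your own. Each camera call takes 0.05 s, during which the arm holds its last target. There are 200 camera calls.

## Working session

There is one attempt and no reset: what is moved stays moved. The work goes in short steps, Python scripts to look and compute and a tool call to move; the robot and the scene stay as the last step left them, time stands still between calls to the robot, and variables do not carry over. Pictures are saved under pics/ and viewed, at most 10 in all, crops included, and the job is handed in when it is done.

Besides the shell and the picture viewer there is one more tool, called after "Emit:" as name(argument=value, ...), one argument or row to a line, values as JSON. move_arm: Moves the arm, as the interface text tells. Its arguments: {"type":"object","properties":{"targets":{"type":"array","items":{"type":"array"}},"force":{"type":"number"}},"required":["targets"]}

```bash
mkdir -p pics && cat > h.py <<'E'
import numpy as np, cv2
from cell import ctrl
def snap(n,fn):
    im=ctrl.grab_frame(n); cv2.imwrite('pics/'+fn,im[:,:,::-1]); return im
def proj(n,X):
    p=ctrl.camera_params(n); c=np.array(p['R'])@np.array(X,float)+np.array(p['t'])
    return [p['fx']*c[0]/c[2]+p['cx'],p['fy']*c[1]/c[2]+p['cy']]
def ray(n,u,v,z):
    p=ctrl.camera_params(n); R=np.array(p['R']);t=np.array(p['t'])
    o=-R.T@t; d=R.T@np.array([(u-p['cx'])/p['fx'],(v-p['cy'])/p['fy'],1])
    return o+d*(z-o[2])/d[2]
E
python3 - <<'E'
from h import *
a=snap('top','t0.png');b=snap('side','s0.png')
for n in('top','side'):
    p=ctrl.camera_params(n);print(n,-np.array(p['R']).T@np.array(p['t']),p['R'],p['fx'])
print(ctrl.get_state())
E
```

```text
top [ 452.69193307   30.87250544 1330.64992596] [[ 0.01799315 -0.99976847 -0.01180045]
 [-0.99596206 -0.01688392 -0.0881732 ]
 [ 0.08795354  0.01333931 -0.99603526]] 489.4408177722166
side [ 467.86193439 -825.47469392  710.94375311] [[ 0.9931451  -0.11649971 -0.00951959]
 [-0.07511406 -0.57369056 -0.81562063]
 [ 0.08955827  0.81074469 -0.57850874]] 399.78538985936325
{'time_s': 0.1, 'joint_pos': array([-1.29762955e+00,  1.24449281e-01,  1.65153817e+00, -4.16826345e-05,
        1.36751517e+00, -8.26047781e-02]), 'qd': array([-0.00050987, -0.00126851, -0.00263186,  0.00157899, -0.00291165,
        0.00055649]), 'tau': array([ 6.40962062e-04, -4.18882513e+01, -3.61095858e+01,  7.77045800e-02,
        4.61436831e-02, -6.17044566e-05]), 'ee_pos': array([ 226.20325616, -608.74258564,  213.50346588]), 'orientation': array([-9.48713142e-04,  9.84218805e-01,  1.76953192e-01, -1.11170027e-04]), 'force': array([ 0.23786154,  0.21042483, -0.23770276]), 'moment': array([-0.02840521, -0.04268739,  0.02491822]), 'gripper_force': 0.0, 'width': 94.56033982902034}
```

View pics/t0.png

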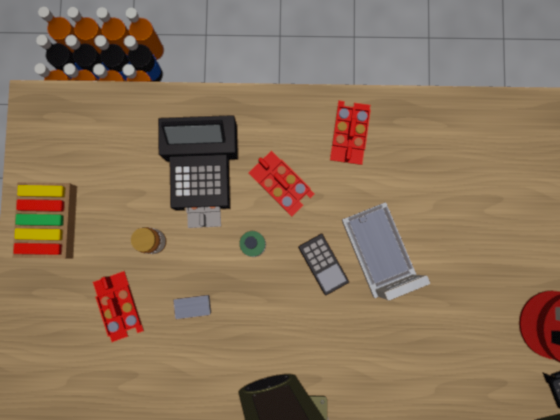

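View pics/s0.png

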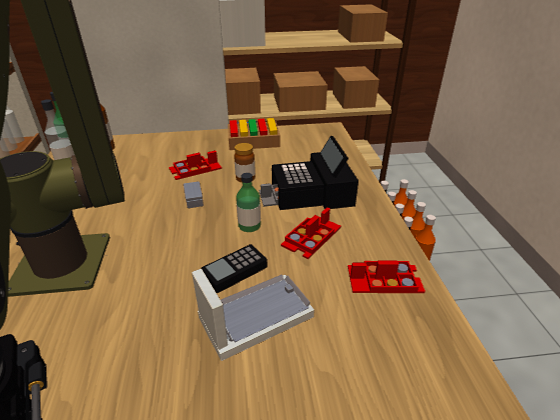

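Top view: the grey tray's pull end sticks out of the till's hood at about (204,217). The red look-alikes are at (350,132), (281,183) and (118,306). The grey one matches the description, being grey and under the hood. Bottle (252,243), jar (148,240), tin (192,307), reader (323,264). The scale is at (378,245), with its display column at (403,287). Next I'll enlarge both areas.

```bash
python3 - <<'E'
import cv2,numpy as np
a=cv2.imread('pics/t0.png')
c=cv2.resize(a[150:250,140:270],None,fx=6,fy=6,interpolation=cv2.INTER_CUBIC)
cv2.imwrite('pics/c1.png',c)
c=cv2.resize(a[195:305,335:435],None,fx=5.4,fy=5.4,interpolation=cv2.INTER_CUBIC)
cv2.imwrite('pics/c2.png',c)
E
```

```text
(no output)
```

View pics/c1.png

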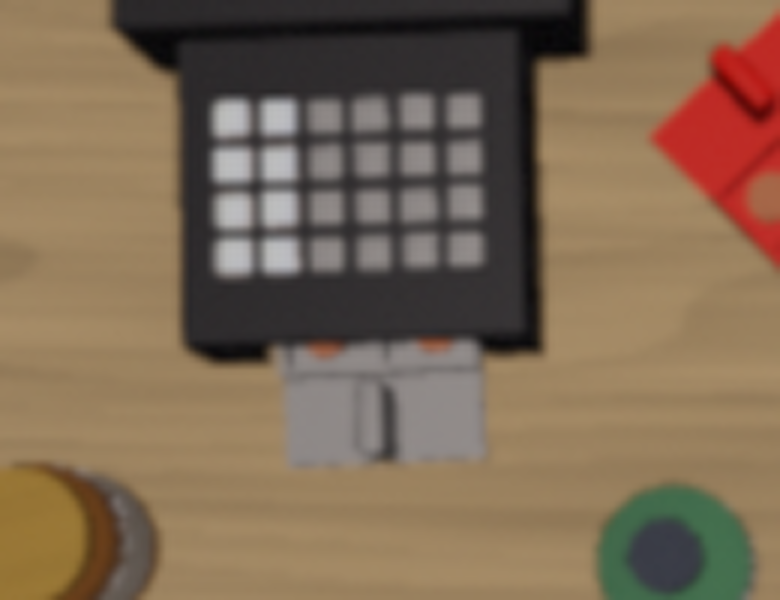

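View pics/c2.png

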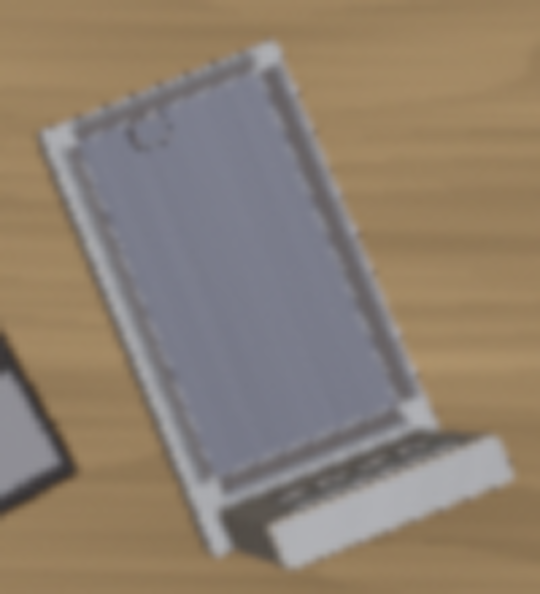

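The crop confirms the loose grey tray. Its fin top is at crop (371,418), which is about image pixel (201.4,219.2). The cradle's key is at the upper left of crop 2, about (150,132), at the end away from the display column.

```bash
python3 - <<'E'
from h import *
c1=lambda U,V:((U+.5)/6-.5+140,(V+.5)/6-.5+150)
c2=lambda U,V:((U+.5)/5.4-.5+335,(V+.5)/5.4-.5+195)
P=lambda f,U,V,z:ray('top',*f(U,V),z).round(1)
print('fin top',P(c1,358,378,52),P(c1,385,378,52),P(c1,361,458,52),P(c1,386,460,52),'mid',P(c1,371.5,418,52))
print('front corners z6',P(c1,290,466,6),P(c1,486,458,6))
print('hood top front z78',P(c1,187,345,78),P(c1,527,333,78), 'keys dir',P(c1,232,257,78),P(c1,466,250,78))
print('rim outer z37',[P(c2,*q,37) for q in((42,132),(278,42),(437,428))])
print('key z38',P(c2,150,132,38))
a=cv2.imread('pics/t0.png'); h=cv2.cvtColor(a,cv2.COLOR_BGR2HSV)
def blob(n,img,x0,y0,x1,y1,lo,hi,z):
    m=np.zeros(img.shape[:2],np.uint8); m[y0:y1,x0:x1]=cv2.inRange(img[y0:y1,x0:x1],lo,hi)
    cs,_=cv2.findContours(m,0,1); c=max(cs,key=cv2.contourArea); r=cv2.minAreaRect(c)
    w=np.array([ray(n,u,v,z)[:2] for u,v in cv2.boxPoints(r)])
    print(cv2.contourArea(c),'cen',w.mean(0).round(1),'sides',np.linalg.norm(w-np.roll(w,1,0),axis=1).round(1),'ang',[round(float(np.degrees(np.arctan2(*(d[::-1])))),1) for d in (w-np.roll(w,1,0))[:2]])
print(h[245,378],h[307,192])
blob('top',h,335,195,435,305,(105,30,90),(135,90,200),26)
blob('top',h,165,285,220,330,(105,30,60),(135,90,220),40)
print('bottle',P(c1,668,555,170),'jar',P(c1,20,540,120))
print('reader',[ray('top',u,v,32).round(0) for u,v in((299,245),(322,234),(348,285),(325,294))])
s=cv2.cvtColor(cv2.imread('pics/s0.png'),cv2.COLOR_BGR2HSV);print(s[310,260])
blob('side',s,200,270,320,350,(100,20,60),(135,90,220),26)
E
```

```text
fin top [575.4 240.6  52. ] [575.6 228.8  52. ] [540.3 238.2  52. ] [539.6 227.2  52. ] mid [557.9 234.1  52. ]
front corners z6 [539.3 277.8   6. ] [544.4 189.    6. ]
hood top front z78 [585.9 310.5  78. ] [593.6 164.2  78. ] keys dir [624.4 292.4  78. ] [629.1 191.5  78. ]
rim outer z37 [array([ 566.1, -137.2,   37. ]), array([ 612.4, -252.7,   37. ]), array([ 425.3, -329.1,   37. ])]
key z38 [ 566.9 -189.8   38. ]
[115  31 139] [116  30 135]
1926.5 cen [ 499.  -234.5] sides [169.1  90.4 169.4  89.4] ang [22.9, -66.4]
438.0 cen [329.2 256.2] sides [42.  81.7 42.  81.5] ang [9.2, -81.9]
bottle [495.9  96.3 170. ] jar [499.2 367.4 120. ]
reader [array([496., -23.,  32.]), array([526., -84.,  32.]), array([ 393., -154.,   32.]), array([368., -93.,  32.])]
[117  20 138]
2523.0 cen [ 510.2 -229.8] sides [ 98.1 196.9 110.1 178.4] ang [108.6, 25.3]
```

```bash
cat >> h.py <<'E'
from scipy.spatial.transform import Rotation as Ro
def go(p,yaw):
    s=ctrl.get_state(); w,x,y,z=s['orientation']; R=Ro.from_quat([x,y,z,w])
    T=Ro.from_euler('z',yaw,degrees=True)*Ro.from_euler('x',180,degrees=True)
    print('cm',(R.inv().apply(np.array(p)-s['ee_pos'])/10).round(2),'deg',(R.inv()*T).as_rotvec(degrees=True).round(2),'t',s['time_s'])
E
python3 - <<'E'
from h import *
go([557,234,200],3.1)
print(ray('top',144.5,239.5,120),ray('top',(675.5)/6+139.5,(560.5)/6+149.5,110))
E
```

```text
cm [ 60.36 -67.47   1.49] deg [-1.100e-01  1.000e-02  1.728e+01] t 0.1
[499.50886724 363.44068034 120.        ] [496.08561458  96.75219719 110.        ]
```

Emit:
move_arm(
  targets=[
    [1,[5,-5.6,0.1],[0,0,1.5]],
    [1,[9,-10,0.3],[0,0,3]],
    [1,[13,-14.5,0.4],[0,0,4.5]],
    [1,[16,-17.9,0.5],[0,0,6]],
    [1,[19.2,-21.4,0.6],[0,0,7.5]],
    [1,[22.4,-25,0.7],[0,0,8.5]],
    [1,[25.6,-28.6,0.8],[0,0,9.5]],
    [1,[28.8,-32.2,0.9],[0,0,10.5]],
    [1,[32,-35.8,1],[0,0,11.5]],
    [1,[35.2,-39.3,1],[0,0,12.5]],
    [1,[38.4,-42.9,1],[0,0,13.5]],
    [1,[41.6,-46.5,1],[0,0,14.5]],
  ],
)

```text
time_s: 1.3
ee_pos: [445.7, -48.8, 204.5]
orientation: [0.0, 0.999, 0.051, 0.0]
force: [1.0, 0.1, 0.1]
width: 95.1
gripper_force: 0.0
```

```bash
python3 -c "
from h import *
go([557,234,200],3.1)"
```

```text
cm [ 13.95 -27.     0.45] deg [ 0.01 -0.01  2.74] t 1.3
```

Emit:
move_arm(
  targets=[
    [0.6,[2,-4,0.1],[0,0,1]],
    [0.6,[4,-8,0.2],[0,0,2]],
    [0.6,[6,-12,0.3],[0,0,2.7]],
    [0.6,[8,-16,0.4],[0,0,2.7]],
    [0.6,[10,-20,0.5],[0,0,2.7]],
    [0.6,[12,-23.5,0.5],[0,0,2.7]],
    [0.6,[12.9,-25,0.5],[0,0,2.7]],
    [0.6,[12.9,-25,0.5],[0,0,2.7]],
    [0.6,[12.9,-25,0.5],[0,0,2.7]],
  ],
)

```text
time_s: 2.2
ee_pos: [547.9, 210.2, 199.2]
orientation: [0.0, 1.0, 0.028, -0.001]
force: [0.2, 0.1, -0.2]
width: 57.3
gripper_force: 0.0
```

```bash
python3 -c "
from h import *
go([557,234,100],3.1); print(ctrl.get_state()['width'])
snap('side','s1.png')"
```

```text
cm [ 1.06 -2.33  9.91] deg [0.05 0.08 0.08] t 2.2
57.311315605359866
```

View pics/s1.png

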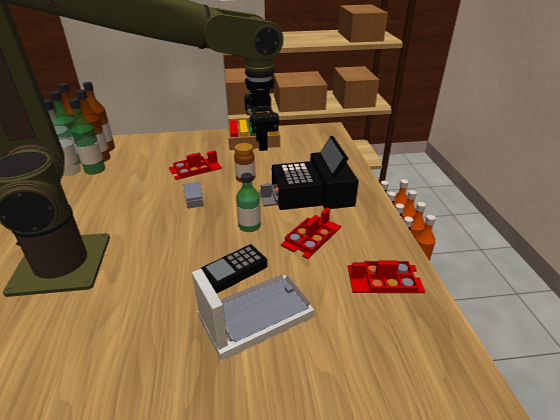

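The side view shows the gripper above the pull at about (262,130), near the till, with nothing disturbed. Now I'll centre it and descend.

Emit:
move_arm(
  targets=[
    [0.5,[0.6,-1.3,0],[0,0,0]],
    [0.5,[1.1,-2.3,0],[0,0,0]],
    [0.5,[1.1,-2.3,3],[0,0,0]],
    [0.5,[1.1,-2.3,6],[0,0,0]],
    [0.5,[1.1,-2.3,9.9],[0,0,0]],
    [0.5,[1.1,-2.3,9.9],[0,0,0]],
    [0.5,[1.1,-2.3,9.9],[0,0,0]],
  ],
)

```text
time_s: 2.95
ee_pos: [557.8, 234.6, 100.6]
orientation: [0.0, 1.0, 0.028, -0.001]
force: [0.5, -0.1, -0.3]
width: 47.4
gripper_force: 0.0
```

```bash
python3 -c "
from h import *
go([557,234,20],3.1); print(ctrl.get_state()['width'])"
```

```text
cm [-0.08  0.06  8.06] deg [0.02 0.08 0.08] t 2.95
47.44390292680842
```

Emit:
move_arm(
  targets=[
    [0.5,[-0.1,0,3],[0,0,0]],
    [0.5,[-0.1,0,6],[0,0,0]],
    [0.5,[-0.1,0,8.1],[0,0,0]],
    [0.5,[-0.1,0,8.1],[0,0,0]],
    [0.5,[-0.1,0,8.1],[0,0,0]],
    [0.1,[-0.1,0,8.1],[0,0,0]],
    [0,[-0.1,0,8.1],[0,0,0]],
    [0,[-0.1,0,8.1],[0,0,0]],
    [0,[-0.1,0,8.1],[0,0,0]],
    [0,[-0.1,0,8.1],[0,0,0]],
    [0,[-0.1,0,8.1],[0,0,0]],
  ],
  force=15,
)

```text
time_s: 4.05
ee_pos: [557.1, 235.0, 20.0]
orientation: [-0.0, 1.0, 0.028, 0.0]
force: [-0.7, 1.7, 1.4]
width: 12.3
gripper_force: 15.0
```

Emit:
move_arm(
  targets=[
    [0,[-0.7,0,0],[0,0,0]],
    [0,[-2,0,0],[0,0,0]],
    [0,[-3.3,0,0],[0,0,0]],
    [0,[-4.6,0,0],[0,0,0]],
    [0,[-5.9,0,0],[0,0,0]],
    [0,[-7.2,0,0],[0,0,0]],
    [0,[-8.5,0,0],[0,0,0]],
    [0,[-9.8,0,0],[0,0,0]],
    [0,[-11.1,0,0],[0,0,0]],
    [0,[-12.4,0,0],[0,0,0]],
    [0,[-13.5,0,0],[0,0,0]],
    [0,[-13.5,0,0],[0,0,0]],
  ],
)

```text
time_s: 5.25
ee_pos: [420.2, 227.0, 20.0]
orientation: [0.0, 1.0, 0.028, -0.001]
force: [-2.8, 0.1, 7.0]
width: 11.5
gripper_force: 15.0
```

```bash
python3 -c "
from h import *
snap('side','s2.png')"
```

```text
(no output)
```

View pics/s2.png

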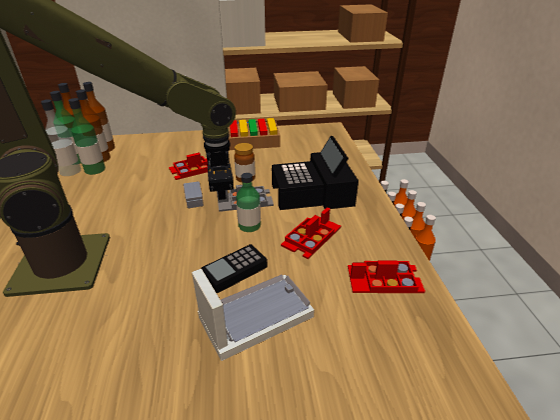

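The tray has been drawn out and lies between the bottle and jar, around (245,197), clear of the hood. I'll let go and rise.

Emit:
move_arm(
  targets=[
    [0.5,[0,0,0],[0,0,0]],
    [0.5,[0,0,0],[0,0,0]],
    [0.5,[0,0,0],[0,0,0]],
    [0.5,[0,0,0],[0,0,0]],
    [0.5,[0,0,-3],[0,0,0]],
    [0.5,[0,0,-7],[0,0,0]],
    [0.5,[0,0,-11],[0,0,0]],
    [0.5,[-4,0,-15],[0,0,0]],
    [0.5,[-8,0,-18],[0,0,0]],
    [0.5,[-8,0,-18],[0,0,0]],
    [0.5,[-8,0,-18],[0,0,0]],
  ],
)

```text
time_s: 6.4
ee_pos: [342.4, 222.9, 200.9]
orientation: [-0.001, 1.0, 0.028, 0.002]
force: [0.9, -0.4, 0.1]
width: 47.8
gripper_force: 0.0
```

```bash
python3 - <<'E'
from h import *
a=snap('top','t1.png')
u,v=proj('top',[490,230,30]);print(u,v)
u,v=int(u),int(v)
cv2.imwrite('pics/c3.png',cv2.resize(a[v-45:v+45,u-60:u+60,::-1],None,fx=6,fy=6,interpolation=cv2.INTER_CUBIC));print(u-60,v-45)
E
```

```text
203.56081228321682 245.42444465381172
143 200
```

View pics/c3.png

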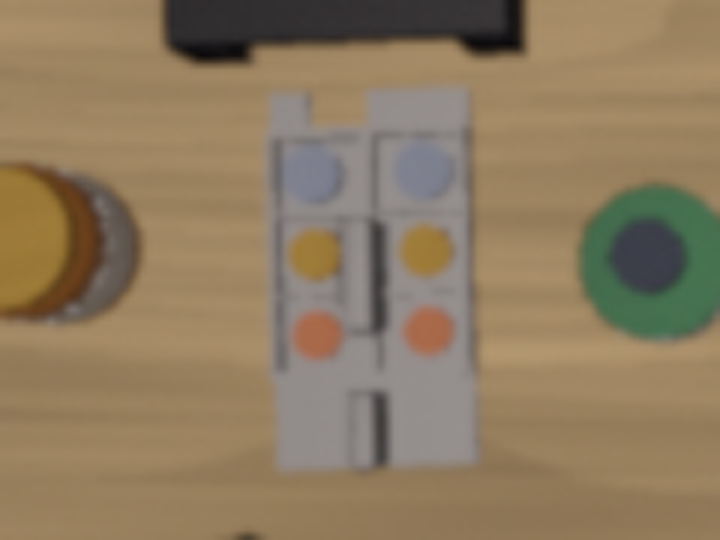

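The tray's four corners are at crop (270,93), (470,88), (478,464) and (280,470), clear of the hood. The bar top is centred at about (360,275).

```bash
python3 - <<'E'
from h import *
f=lambda U,V,z:ray('top',(U+.5)/6-.5+143,(V+.5)/6-.5+200,z)[:2]
c=np.array([f(*q,6) for q in((270,93),(470,88),(478,464),(280,470))])
print(c.round(1),c.mean(0)); 
for a,b in((3,0),(2,1)): d=c[b]-c[a];print(np.degrees(np.arctan2(d[1],d[0])))
print('bar',f(360.5,275,58),'jar',f(0,236,120),'bottle',f(650,256,170))
m=c.mean(0); go([*m,120],3.1)
E
```

```text
[[572.4 279.8]
 [576.3 188.9]
 [406.9 180.7]
 [402.6 269.6]] [489.56881955 229.76090598]
3.4234284164919293
2.777857372258021
bar [489.17597753 228.04393996] jar [500.87213671 368.27086954] bottle [495.48355352  96.31596815]
cm [14.74  0.1   7.94] deg [-0.   -0.02  0.1 ] t 6.45
```

Emit:
move_arm(
  targets=[
    [0.5,[4,0,0],[0,0,0]],
    [0.5,[8,0,0],[0,0,0]],
    [0.5,[12,0,0],[0,0,0]],
    [0.5,[14.7,0,0],[0,0,0]],
    [0.5,[14.7,0,3],[0,0,0]],
    [0.5,[14.7,0,6],[0,0,0]],
    [0.5,[14.7,0,8],[0,0,0]],
    [0.5,[14.7,0,8],[0,0,0]],
    [0.5,[14.7,0,8],[0,0,0]],
  ],
)

```text
time_s: 7.35
ee_pos: [488.7, 230.2, 117.7]
orientation: [0.001, 1.0, 0.027, -0.002]
force: [-0.0, -0.5, -0.4]
width: 47.2
gripper_force: 0.0
```

```bash
python3 -c "
from h import *
go([489.5,230,28],3.1)"
```

```text
cm [0.11 0.01 8.97] deg [0.07 0.22 0.05] t 7.35
```

Emit:
move_arm(
  targets=[
    [0.5,[0.1,0,2.5],[0,0,0]],
    [0.5,[0.1,0,5],[0,0,0]],
    [0.5,[0.1,0,7.5],[0,0.2,0]],
    [0.5,[0.1,0,9],[0,0.2,0]],
    [0.5,[0.1,0,9],[0,0.2,0]],
    [0.5,[0.1,0,9],[0,0.2,0]],
    [0,[0.1,0,9],[0,0.2,0]],
    [0,[0.1,0,9],[0,0.2,0]],
    [0,[0.1,0,9],[0,0.2,0]],
    [0,[0.1,0,9],[0,0.2,0]],
    [0,[0.1,0,9],[0,0.2,0]],
    [0,[0.1,0,9],[0,0.2,0]],
  ],
  force=40,
)

```text
time_s: 8.55
ee_pos: [490.3, 230.9, 30.0]
orientation: [-0.0, 1.0, 0.028, 0.002]
force: [0.0, 0.6, 1.4]
width: 14.0
gripper_force: 40.0
```

```bash
python3 -c "
from h import *
go([489.5,230,28],3.1)"
```

```text
cm [-0.08  0.08  0.2 ] deg [-0.01 -0.22  0.09] t 8.55
```

Emit:
move_arm(
  targets=[
    [0,[0,0,-0.7],[0,0,0]],
    [0,[0,0,-2],[0,0,0]],
    [0,[0,0,-4],[0,0,0]],
    [0,[0,0,-6.5],[0,0,0]],
    [0,[0,0,-9],[0,0,0]],
    [0,[0,0,-11.5],[0,0,0]],
    [0,[0,0,-14],[0,0,0]],
    [0,[0,0,-16.5],[0,0,0]],
    [0,[0,0,-18.5],[0,0,0]],
    [0,[0,0,-20],[0,0,0]],
    [0,[0,0,-20],[0,0,0]],
  ],
)

```text
time_s: 9.65
ee_pos: [490.4, 231.1, 232.3]
orientation: [-0.001, 1.0, 0.028, 0.004]
force: [0.8, 0.7, -7.2]
width: 13.5
gripper_force: 40.0
```

```bash
python3 -c "
from h import *
go([498.5,-234,225],22.7)
print(ctrl.get_state()['moment'])
snap('side','s3.png')"
```

```text
cm [-1.78 46.49  0.66] deg [  0.    -0.45 -19.51] t 9.65
[ 0.08988088 -0.09645207  0.01688583]
```

View pics/s3.png

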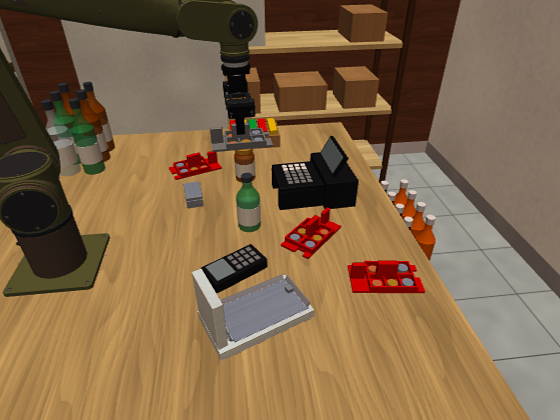

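The side view shows the tray held level at about (245,135), well above the bottle and jar, both of which still stand. Carrying it over to the scale at this height.

Emit:
move_arm(
  targets=[
    [0,[0,1,0],[0,0,-0.5]],
    [0,[-0.1,3,0],[0,0,-2]],
    [0,[-0.3,6,0],[0,0,-4]],
    [0,[-0.5,9.5,0],[0,-0.2,-6]],
    [0,[-0.7,13,0],[0,-0.4,-8]],
    [0,[-0.8,16.5,0],[0,-0.4,-10]],
    [0,[-0.9,20,0],[0,-0.4,-12]],
    [0,[-1,23.5,0],[0,-0.4,-14]],
    [0,[-1.1,27,0],[0,-0.4,-15]],
    [0,[-1.2,30.5,0],[0,-0.4,-16]],
    [0,[-1.3,33.5,0],[0,-0.4,-17]],
    [0,[-1.4,36,0],[0,-0.4,-18]],
  ],
)

```text
time_s: 10.9
ee_pos: [493.9, -131.4, 227.4]
orientation: [-0.0, 0.983, 0.184, -0.003]
force: [1.1, 0.3, -7.4]
width: 13.8
gripper_force: 40.0
```

```bash
python3 -c "
from h import *
go([498.5,-234,190],22.7)"
```

```text
cm [-3.25  9.74  3.75] deg [-0.12  0.38 -1.53] t 10.9
```

Emit:
move_arm(
  targets=[
    [0,[-1,3,0],[0,0,-0.8]],
    [0,[-2,6,0.5],[0,0,-1.5]],
    [0,[-2.8,8.5,1.5],[0,0,-1.5]],
    [0,[-3.2,9.7,2.5],[0,0,-1.5]],
    [0,[-3.2,9.7,3.5],[0,0,-1.5]],
    [0,[-3.2,9.7,3.7],[0,0,-1.5]],
    [0,[-3.2,9.7,3.7],[0,0,-1.5]],
    [0,[-3.2,9.7,3.7],[0,0,-1.5]],
  ],
)

```text
time_s: 11.7
ee_pos: [500.8, -230.6, 193.0]
orientation: [0.0, 0.98, 0.197, -0.002]
force: [0.4, -0.1, -6.5]
width: 13.6
gripper_force: 40.0
```

```bash
python3 -c "
from h import *
go([498.5,-234,100],22.7)"
```

```text
cm [-0.31  0.22  9.3 ] deg [-0.    0.18  0.06] t 11.7
```

Emit:
move_arm(
  targets=[
    [0,[-0.2,0.1,1],[0,0,0]],
    [0,[-0.3,0.2,3],[0,0,0]],
    [0,[-0.3,0.2,5],[0,0.2,0]],
    [0,[-0.3,0.2,7],[0,0.2,0]],
    [0,[-0.3,0.2,9],[0,0.2,0]],
    [0,[-0.3,0.2,10.3],[0,0.2,0]],
    [0,[-0.3,0.2,10.3],[0,0.2,0]],
    [0,[-0.3,0.2,10.3],[0,0.2,0]],
    [0,[-0.3,0.2,10.3],[0,0.2,0]],
  ],
)

```text
time_s: 12.6
ee_pos: [499.3, -235.2, 91.4]
orientation: [0.001, 0.98, 0.197, 0.001]
force: [0.3, -0.1, -7.8]
width: 14.0
gripper_force: 40.0
```

```bash
python3 - <<'E'
from h import *
go([498.5,-234,80],22.7)
a=snap('top','t2.png');b=snap('side','s4.png')
A=cv2.resize(a[195:305,335:435],None,fx=4,fy=4,interpolation=cv2.INTER_CUBIC)
B=cv2.resize(b[240:350,190:290+40],None,fx=2.8,fy=2.8,interpolation=cv2.INTER_CUBIC)
B=cv2.copyMakeBorder(B,0,A.shape[0]-B.shape[0],0,0,0)
cv2.imwrite('pics/c4.png',np.hstack([A,B])[:,:,::-1]);print(A.shape,B.shape)
E
```

```text
cm [-0.03 -0.14  1.14] deg [ 0.13 -0.1  -0.  ] t 12.6
(440, 400, 3) (440, 392, 3)
```

View pics/c4.png

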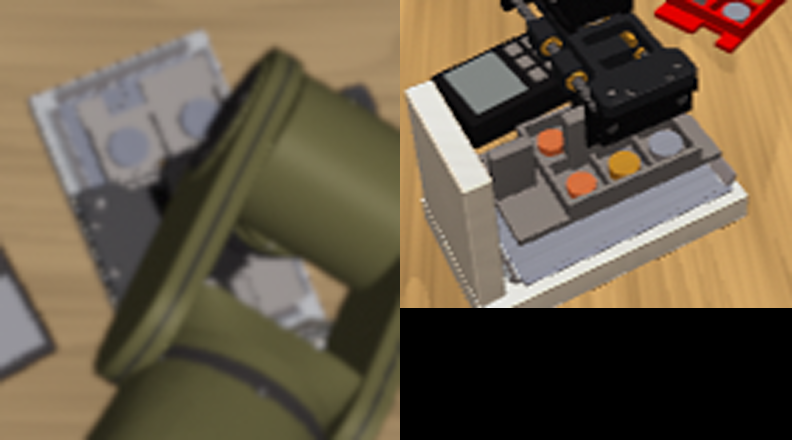

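The crop shows the tray level over the cradle, with its notch end over the key and its pull by the column. As a check, I'll compare a few visible corners with where the TCP says they should be.

```bash
python3 - <<'E'
from h import *
y=np.radians(22.7); X=np.array([np.cos(y),np.sin(y)]);Y=np.array([-X[1],X[0]])
c=np.array([499.3,-235.2])
def pt(a,b,z): return [*(c+a*X+b*Y),z]
for nm,a,b,z in(('front-near bot',-85,-45,61.4),('front-near top',-85,-45,67.4),('front-far top',-85,45,67.4),('rear-near bot',85,-45,61.4),('pull top mid',-68,0,113.4)):
    u,v=proj('side',pt(a,b,z)); print(nm,round((u-190+.5)*2.8+400),round((v-240+.5)*2.8))
for nm,a,b,z in(('rear L',85,45,67.4),('rear R',85,-45,67.4),('notch in mid',69,14,67.4),('key',0,0,0)):
    u,v=proj('top',pt(a,b,z) if z else [566.9,-189.8,38]); print(nm,round((u-335+.5)*4),round((v-195+.5)*4))
f=lambda U,V,z:ray('top',(U+.5)/4-.5+335,(V+.5)/4-.5+195,z)[:2].round(1)
E
```

```text
front-near bot 516 250
front-near top 516 244
front-far top 467 160
rear-near bot 719 159
pull top mid 507 148
rear L 74 104
rear R 203 52
notch in mid 128 109
key 111 98
```

Emit:
move_arm(
  targets=[
    [0,[0,-0.1,0.5],[0,0,0]],
    [0,[0,-0.2,1],[0.1,0,0]],
    [0,[0,-0.2,1.5],[0.1,0,0]],
    [0,[0,-0.2,1.9],[0.1,0,0]],
    [0,[0,-0.2,1.9],[0.1,0,0]],
    [0,[0,-0.2,1.9],[0.1,0,0]],
    [0,[0,-0.2,1.9],[0.1,0,0]],
  ],
)

```text
time_s: 13.4
ee_pos: [497.6, -232.9, 71.0]
orientation: [-0.001, 0.98, 0.197, -0.0]
force: [-0.2, -0.1, -7.7]
width: 13.8
gripper_force: 40.0
```

```bash
python3 - <<'E'
from h import *
go([498.5,-233,70],22.7); print(ctrl.get_state()['ee_pos'])
b=snap('side','s5.png');a=snap('top','t3.png')
B=cv2.resize(b[265:355,190:325],None,fx=5.8,fy=5.8,interpolation=cv2.INTER_CUBIC)
cv2.imwrite('pics/c5.png',B[:,:,::-1])
E
```

```text
cm [0.08 0.04 0.1 ] deg [-0.09 -0.01 -0.02] t 13.4
[ 497.63688322 -232.92308033   71.0084401 ]
```

View pics/c5.png

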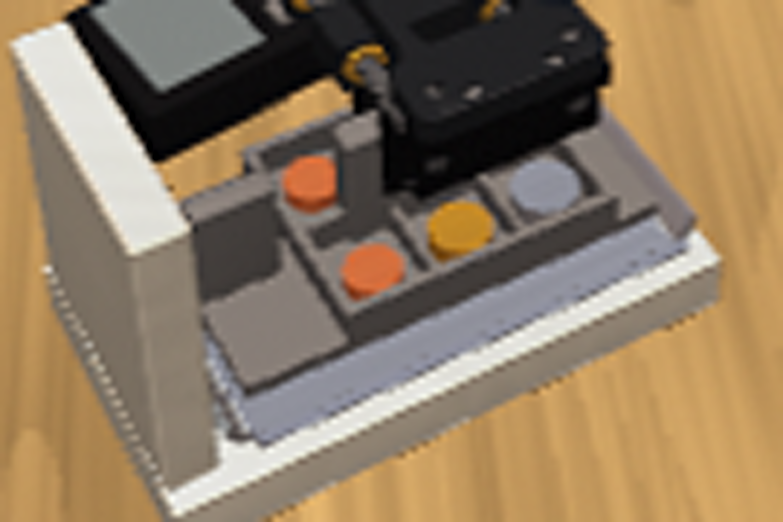

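```bash
python3 - <<'E'
from h import *
y=np.radians(22.7); X=np.array([np.cos(y),np.sin(y)]);Y=np.array([-X[1],X[0]])
c=np.array([497.6,-232.9])
def f(n,U,V,z):
    d=ray('side',(U+.5)/5.8-.5+190,(V+.5)/5.8-.5+265,z)[:2]-c; print(n,round(d@X,1),round(d@Y,1))
f('tray front-near top',247,391,47); f('tray front-far',205,318,47); f('tray rear-near',660,212,47);f('wall foot 47',350,345,47)
f('rim inner front-near z37',265,445,37); f('rim inner rear-near z37',692,243,37)
f('rim outer rear-near z37',720,264,37); f('outer bot rear-near z0',718,300,0);f('outer front-near z37',175,517,37)
f('pull top mid',228,193,93)
# same-camera predicted: bar front top corner
f('bar -x end top mid z99',357,128,99)
E
```

```text
tray front-near top -82.0 -45.5
tray front-far -81.8 -9.3
tray rear-near 85.9 -48.6
wall foot 47 -42.2 -45.7
rim inner front-near z37 -83.3 -61.6
rim inner rear-near z37 93.1 -60.0
rim outer rear-near z37 96.6 -73.5
outer bot rear-near z0 105.3 -62.4
outer front-near z37 -121.4 -72.5
pull top mid -64.7 0.6
bar -x end top mid z99 -13.7 0.5
```

Seen from the top camera, the tray is about 1 mm from centred, within the flare. Now lowering gently and watching the force.

Emit:
move_arm(
  targets=[
    [0,[0.1,0,0.2],[0,0,0]],
    [0,[0.1,0,0.4],[0,0,0]],
    [0,[0.1,0,0.6],[0,0,0]],
    [0,[0.1,0,0.8],[0,0,0]],
    [0,[0.1,0,0.9],[0,0,0]],
    [0,[0.1,0,0.9],[0,0,0]],
  ],
)

```text
time_s: 14.1
ee_pos: [498.1, -232.3, 61.4]
orientation: [-0.001, 0.98, 0.197, -0.0]
force: [-0.7, -0.9, -8.0]
width: 13.8
gripper_force: 40.0
```

Emit:
move_arm(
  targets=[
    [0,[0,0.05,0.2],[0,0,0]],
    [0,[0,0.05,0.35],[0,0,0]],
    [0,[0,0.05,0.45],[0,0,0]],
    [0,[0,0.05,0.5],[0,0,0]],
    [0,[0,0.05,0.5],[0,0,0]],
  ],
)

```text
time_s: 14.6
ee_pos: [498.5, -232.8, 56.6]
orientation: [-0.001, 0.98, 0.197, -0.0]
force: [0.0, -0.6, -8.1]
width: 13.8
gripper_force: 40.0
```

Still no contact (8 N is the tray's weight). Going lower.

Emit:
move_arm(
  targets=[
    [0,[0,0,0.08],[0,0,0]],
    [0,[0,0,0.16],[0,0,0]],
    [0,[0,0,0.2],[0,0,0]],
    [0,[0,0,0.2],[0,0,0]],
  ],
)

```text
time_s: 15.0
ee_pos: [498.6, -233.1, 56.0]
orientation: [-0.001, 0.98, 0.197, -0.0]
force: [-5.3, 1.5, 1.0]
width: 13.9
gripper_force: 40.0
```

Weight is off at z=56 mm, which is exactly the seat height. Releasing and rising.

Emit:
move_arm(
  targets=[
    [0.1,[0,0,0],[0,0,0]],
    [0.4,[0,0,0],[0,0,0]],
    [0.4,[0,0,0],[0,0,0]],
    [0.4,[0,0,0],[0,0,0]],
    [0.4,[0,0,-2],[0,0,0]],
    [0.4,[0,0,-5],[0,0,0]],
    [0.4,[0,0,-9],[0,0,0]],
    [0.4,[0,0,-13],[0,0,0]],
    [0.4,[0,0,-17],[0,0,0]],
    [0.4,[0,0,-20],[0,0,0]],
    [0.4,[0,10,-20],[0,0,0]],
    [0.4,[0,20,-20],[0,0,0]],
  ],
)

```text
time_s: 16.2
ee_pos: [539.0, -326.5, 258.4]
orientation: [0.002, 0.98, 0.198, 0.002]
force: [0.9, 0.3, 0.5]
width: 37.8
gripper_force: 0.0
```

Emit:
move_arm(
  targets=[
    [0.4,[0,4,0],[0,0,0]],
    [0.4,[0,8,0],[0,0,0]],
    [0.4,[0,12,0],[0,0,0]],
    [0.4,[0,15,0],[0,0,0]],
    [0.4,[0,15,0],[0,0,0]],
    [0.4,[0,15,0],[0,0,0]],
  ],
)

```text
time_s: 16.8
ee_pos: [595.1, -464.0, 253.8]
orientation: [-0.001, 0.981, 0.196, -0.0]
force: [-0.8, -0.5, -0.5]
width: 37.9
gripper_force: 0.0
```

```bash
python3 - <<'E'
from h import *
b=snap('top','t4.png')
B=cv2.resize(b[190:310,330:440],None,fx=5,fy=5,interpolation=cv2.INTER_CUBIC)
cv2.imwrite('pics/c6.png',B[:,:,::-1]); 
y=np.radians(22.7); X=np.array([np.cos(y),np.sin(y)]);Y=np.array([-X[1],X[0]])
h=cv2.cvtColor(b,cv2.COLOR_RGB2HSV)
# coins as reference: orange pair, blue pair, gold pair around bar
m=np.zeros(h.shape[:2],np.uint8); m[190:310,330:420]=cv2.inRange(h[190:310,330:420],(3,110,90),(30,255,255))
cs,_=cv2.findContours(m,0,1)
for c in cs:
    if 8<cv2.contourArea(c)<200:
        (u,v),r=cv2.minEnclosingCircle(c); d=ray('top',u,v,38)[:2]-[498,-234]; print(round(d@X,1),round(d@Y,1),round(r,1),h[int(v),int(u)])
s=ctrl.get_state();print(s['ee_pos'],s['force'])
E
```

```text
-25.0 26.5 3.6 [ 10 144 167]
-25.1 -23.2 3.6 [ 10 142 167]
11.3 25.6 4.0 [ 20 163 156]
10.8 -25.5 4.0 [ 20 165 155]
[ 595.10093233 -463.36336413  254.27270341] [-0.6498447   0.22433331 -0.59148205]
```

The coins lie within 1–2 mm of where a seated tray would put them (cup centres at x = -26 and +11), so it is seated. The gripper is clear.

```bash
python3 -c "
from cell import ctrl
print(ctrl.job_done())"
```

```text
the job is handed in; nothing more can be done
None
```

The coin tray is seated in the scale's cradle, notch over the key and pull by the display column, let go and centred to 1–2 mm by the last top picture; I saw nothing to suggest the bottle, jar, tin or reader moved but did not re-measure them, and the job is handed in with no verdict returned.

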